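# Dispense one bottle cap and nudge it into the green square

## Task

Press the red plunger of the cap dispenser all the way down once and let it come back up, so that a single blue cap slides out onto the bench. Then nudge that cap along the bench with the fingertips, without gripping or lifting it or tipping it over, until it lies flat and wholly inside the green tape square. Leave the other caps in the dispenser and everything else on the bench where it is.

Things in the scene. Friction and masses are not known exactly. Their poses are not given: they have to be found in the camera images.
- dispenser: White cap dispenser, fixed to the bench, place and yaw varied. Origin on the bench under the magazine; x points the way caps come out, z up. A blade driven by the plunger pushes the bottom cap out through a low slot; at full travel the cap's centre is about 63 mm along +x. When the plunger is up again the stack drops by one cap and a second press would eject the next.
- magazine (a point): Point on the bench on the magazine's centre line, axes as the dispenser's. The magazine is an upright clear square tube, 45 x 45 mm outside, 46 mm tall, with three stacked blue caps; front face 22.5 mm along +x. Behind it, 23 to 95 mm along -x, stands the white plunger tower, 47 mm wide (y), 52 mm tall.
- plunger_top (a point): Centre of the flat top of the red plunger knob, 34 mm in diameter and 12 mm thick, 54 mm behind the magazine line (along the magazine's -x), top 100 mm above the bench when up. Pressed straight down.
- plunger (a joint): Plunger travel in m: 0 up, 0.028 fully down on its stop (counts as pressed from 0.025). Drives the blade. A spring resists with about 2 N at first to 7 N at the bottom, a little more with the caps' friction, and brings it back up.
- cap1_center (a point): Centre (half-way up) of the bottom cap, the one that comes out: solid blue disc 34 mm in diameter, 14 mm tall, about 20 g (14 to 28 g), lying flat. It slides on the bench. z is up along its axis.
- cap2_center (a point): Centre of the next cap in the magazine, the same size, at first lying on the first; it must stay in the magazine.
- green_square: Square outline of green tape flat on the bench (no height to feel), 90 x 90 mm outside, tape 8 mm wide; origin at its centre, sides along its x and y axes. Either left or right of the dispenser's outlet.
- orange_square: The same in orange, on the other side: not the one wanted. Origin at its centre.
- reagent_bottle: Bystander, loose: clear glass bottle with blue cap, 70 mm wide, 130 mm tall. Origin at its middle underneath. Leave alone.
- beaker: Bystander, loose: open glass beaker, 70 mm wide, 90 mm tall. Origin at its middle underneath. Leave alone.
- tip_box: Bystander, loose: blue box with a clear lid, 82 x 120 x 58 mm tall. Origin at its middle underneath. Leave alone.
- sample_jar: Bystander, loose: small amber jar with white lid, 48 mm wide, 55 mm tall. Origin at its middle underneath. Leave alone.
- brass_weight: Bystander, loose: brass calibration weight, plain cylinder 36 mm wide, 40 mm tall. Origin at its middle underneath. Leave alone.
- timer: Bystander, loose: flat white bench timer, 60 x 70 x 18 mm tall. Origin at its middle underneath. Leave alone.
- lab_spoon: Bystander, loose: steel spoon lying on the bench. Origin at its middle. Leave alone.
Things that resemble listed ones, but are neither listed nor needed, are in the scene too. What is shaped like the dispenser but yellow is not meant.

How it is judged:
By the outcome, as a careful person would: the job done as asked, in the order asked, and still so for the second after the job is handed in, with the robot touching nothing.
It also fails if it takes over 70 s, if anything falls off the work surface, if the arm or the gripper's body presses on something with over 40 N, if the wrist force passes 120 N, or if a joint passes its speed limit or range.

## Robot

A 6-joint arm with a two-finger parallel gripper is mounted at the origin on the work surface. World frame = base frame: x ahead of the robot, y to its left, z up, the work surface at z = 0. Lengths are in m, angles in degrees, forces in N, time in s.
With the tool pointing down it reaches from about 0.4 to 0.925 m from the base axis. Payload 3.4 kg.
Tool frame: the origin (TCP) lies between the finger pads; the fingertips stand 17 mm ahead of it and the grasp point (between the pads) lies 2 mm behind it; z points along the fingers, y is the direction in which the jaws open and shut (so a half turn about z gives the same grasp; the last joint's range is limited). The gripper opens to 85 mm and grips with 20 to 120 N. Pads are 22 mm wide; open, the fingers measure 114 mm over their backs; the gripper's body (76 mm by 85 mm) begins 54 mm behind the grasp point. The pads swing forward as they close: fully open they stand 13 mm farther back than shut.
Start: joints at [-76.175, 17.578, 86.31, -0, 76.112, -4.211], TCP at [0.178, -0.547, 0.248] pointing down, gripper open.
Joint ranges: [-179.03, 179.03], [-60, 130.46], [8.19, 133.38], [-81.62, 261.62], [5.75, 156.47], [-153.77, 153.77]. Speed limits (degrees/s): [147.25, 147.25, 180, 180, 180, 180].

## Interface

Orientations are given as [roll, pitch, yaw] about the fixed x, y, z axes, in that order (R = Rz(yaw) Ry(pitch) Rx(roll)).
In Python, from workcell import * gives the robot as it stands.
- The arm moves only by the tool arm_command, never from a script. Its argument "steps" is a list of rows, each an object of numbers: "hand": the closure, from 0 (fully open) to 1 (shut); "x", "y", "z": the shift along the tool's x, y, z in units of 25 mm (1.0 is 25 mm); "spin": the turn about the tool's z in units of 6 degrees (1.0 is 6 degrees). In form: [{"hand": .., "x": .., "y": .., "z": .., "spin": ..}, ...]. A call has 1 to 12 rows; each row is the pose to reach, as a shift and turn from the pose commanded when the call began, along the tool's axes at that moment; what a row does not reach only later rows make up. A row lasts 1/12 s, in which the tool goes at most 41.7 mm and 7.16 degrees, less where a joint would pass 70% of its speed; a pose out of reach is approached as far as the arm can. A call with a gripper value outside its range is refused whole. The fingers move at their own pace and stop on an object; "force" is the grip in N (left out, the last holds). Time passes only in rows, so rows that repeat a pose let the fingers close. It gives the time, the measured TCP pose, the force and the opening at its end, in the units of the state.
- get_state(): the state, without advancing time (a new reading comes with each control period).
- grab_frame(name): name is "scene" or "top" or "wrist"; returns a dict with "frame" (384x512x3 uint8, red, green, blue), "intrinsics" (3x3 intrinsics, pixels), "extrinsics" (4x4, takes a point from camera to world coordinates); the wrist camera has in their place "hand_eye" (4x4, takes a point from camera to tool coordinates, whose origin is the TCP and whose axes are the flange's). Camera axes: x right, y up, looking along -z (the intrinsics and any distortion apply to the point x, -y, -z); pixel columns grow to the right and rows downward; lengths in m; the calibration is good to about 2 mm. A picture is of the moment at which its call begins: read the wrist's pose just before it. There is no depth.
- job_done(): hands the job in, once; it reports no verdict.
The state is a dict: "clock": time; "qpos": joint angles; "dq": joint speeds; "effort": joint torques, N m; "position": TCP position; "tcp_rot": TCP orientation; "contact_force": force on the tool from outside, world axes, zero at the start; "wrist_torque": the same for the moment, N m; "gripper_width": finger opening in m.
Only numpy, scipy, OpenCV 4.12 (cv2) and the standard library are available. Lean on these libraries where they do the work, as an engineer would, in place of code of your own. Each camera call takes 0.05 s, during which the arm holds its last target.

## Working session

There is one attempt and no reset: what is moved stays moved. The work goes in short steps, Python scripts to look and compute and a tool call to move; the robot and the scene stay as the last step left them, time stands still between calls to the robot, and variables do not carry over. Pictures are saved under pics/ and viewed, and the job is handed in when it is done.

Besides the shell and the picture viewer there is one more tool, called after "Emit:" by a JSON object that holds its "name" and its "arguments". arm_command: Moves the arm, as the interface text tells. Its arguments: {"type":"object","properties":{"steps":{"type":"array","items":{"type":"object","properties":{"hand":{"type":"number"},"x":{"type":"number"},"y":{"type":"number"},"z":{"type":"number"},"spin":{"type":"number"}}}},"force":{"type":"number"}},"required":["steps"]}

```bash
mkdir -p pics; ls
cat > h.py <<'E'
from workcell import *
import numpy as np, cv2
def grab(n,fn=None):
    f=grab_frame(n)
    if fn: cv2.imwrite('pics/'+fn,f['frame'][:,:,::-1])
    return f
def ray(f,px,T=None):
    T=np.array(f['extrinsics']) if T is None else T
    K=np.array(f['intrinsics']); d=np.linalg.inv(K)@np.array([px[0],px[1],1.])
    d=np.array([d[0],-d[1],-d[2]]); return T[:3,3],T[:3,:3]@d
def onplane(f,px,z,T=None):
    o,d=ray(f,px,T); return o+d*(z-o[2])/d[2]
def proj(f,p,T=None):
    T=np.array(f['extrinsics']) if T is None else T
    c=np.linalg.inv(T)@np.r_[p,1.]; K=np.array(f['intrinsics'])
    q=K@np.array([c[0],-c[1],-c[2]]); return q[:2]/q[2]
E
python3 - <<'E'
from h import *
for n in('scene','top'):
    f=grab(n,n+'0.png'); print(n,[k for k in f],np.round(f['intrinsics'],1).tolist(),np.round(f['extrinsics'],3).tolist())
    for k in f:
        if 'dist' in k: print(f[k])
s=get_state(); print(s)
E
```

```text
pics
scene ['frame', 'intrinsics', 'extrinsics'] [[401.3, 0.0, 256.2], [0.0, 401.3, 185.6], [0.0, 0.0, 1.0]] [[-0.473, -0.727, 0.498, 1.025], [0.881, -0.385, 0.275, 0.276], [-0.009, 0.568, 0.823, 0.925], [0.0, 0.0, 0.0, 1.0]]
top ['frame', 'intrinsics', 'extrinsics'] [[467.4, 0.0, 258.1], [0.0, 467.4, 188.3], [0.0, 0.0, 1.0]] [[-0.034, 0.976, -0.216, 0.224], [-0.999, -0.033, 0.008, 0.023], [0.0, 0.216, 0.976, 1.41], [0.0, 0.0, 0.0, 1.0]]
{'clock': 0.1, 'qpos': array([-7.61734277e+01,  1.76199506e+01,  8.63753647e+01,  9.05343774e-04,
        7.61117114e+01, -4.21189887e+00]), 'dq': array([-0.03302037,  0.01509005, -0.16587668,  0.11225451,  0.04701151,
       -0.03617338]), 'effort': array([ 1.39230983e-04, -4.58529031e+01, -2.52609354e+01, -2.08453065e-05,
        5.69141877e-03,  6.77693890e-06]), 'position': array([ 0.17788657, -0.54617345,  0.24746022]), 'tcp_rot': array([-1.79893327e+02, -8.73669837e-03,  1.80382449e+01]), 'contact_force': array([-0.38230738, -0.20083471, -0.32660542]), 'wrist_torque': array([-0.06403905,  0.03383982, -0.02387355]), 'gripper_width': 0.08532421255734038}
```

View pics/scene0.png

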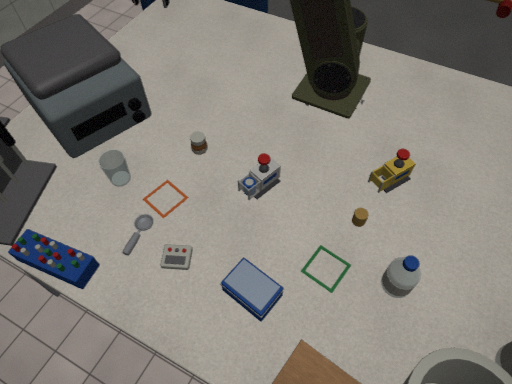

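View pics/top0.png

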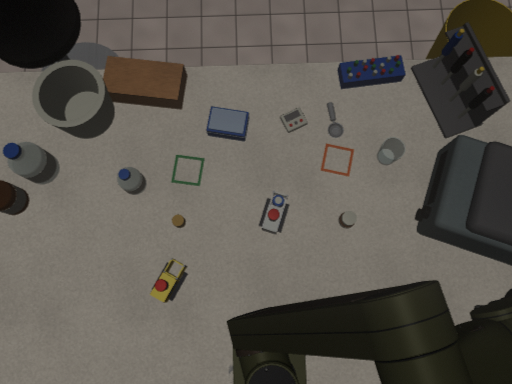

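The top view shows the white dispenser with its red knob at (274,214) and the magazine at (279,200). The yellow look-alike is at (165,285), with its red knob at (161,285). The green square is at (188,170) and the orange one, not wanted, at (337,160). Other blue things: tip box (228,122), bottle caps (12,150) and (124,174). I choose the white dispenser and the green square, and check them in crops.

Run:
```python
from h import *
F={n:grab(n) for n in('scene','top')}
a=F['scene']['frame'][135:215,220:300]; b=F['top']['frame'][180:245,245:310]
a=cv2.resize(a,(400,400),interpolation=2);b=cv2.resize(b,(400,400),interpolation=2)
cv2.imwrite('pics/crop.png',np.hstack([a,b])[:,:,::-1])
def blobs(f,lo,hi,mn):
    h=cv2.cvtColor(f['frame'],cv2.COLOR_RGB2HSV); m=cv2.inRange(h,lo,hi)
    n,l,s,c=cv2.connectedComponentsWithStats(m)
    return [(c[i].round(1).tolist(),s[i,4],(l==i)) for i in range(1,n) if s[i,4]>=mn]
for n,f in F.items():
    for c,a,m in blobs(f,(0,150,60),(5,255,255),25): print(n,'red',c,a,onplane(f,c,.1).round(4))
    for nm,lo,hi in(('green',(60,100,40),(85,255,255)),('orange',(6,150,100),(15,255,255))):
        for c,a,m in blobs(f,lo,hi,60):
            cs,_=cv2.findContours(m.astype('uint8'),cv2.RETR_EXTERNAL,cv2.CHAIN_APPROX_NONE)
            P=np.array([onplane(f,p[0],0)[:2] for p in cs[0]]).astype('float32')
            print(n,nm,c,a,cv2.minAreaRect(P))
    for c,a,m in blobs(f,(100,120,50),(125,255,255),25): print(n,'blue',c,a,onplane(f,c,.042).round(4))
```

```text
scene red [507.1, 3.3] 56 [-0.6016  0.4218  0.1   ]
scene red [402.8, 153.9] 91 [0.2561 0.293  0.1   ]
scene red [263.6, 158.9] 97 [ 0.442  -0.0231  0.1   ]
scene red [15.4, 247.4] 30 [ 0.9319 -0.4026  0.1   ]
scene red [56.1, 255.7] 25 [ 0.9036 -0.3058  0.1   ]
scene green [325.4, 268.7] 288 ((0.6017367243766785, 0.2321968972682953), (0.0873652845621109, 0.08773418515920639), 80.39730834960938)
scene orange [164.9, 198.9] 205 ((0.619184672832489, -0.235382542014122), (0.08775649964809418, 0.08720161765813828), 75.3189926147461)
scene blue [269.5, 178.2] 29 [0.4525 0.0009 0.042 ]
scene blue [248.7, 182.3] 44 [ 0.4907 -0.0423  0.042 ]
scene blue [56.8, 260.3] 1823 [ 0.9032 -0.3366  0.042 ]
scene blue [410.8, 263.0] 175 [0.5157 0.4065 0.042 ]
scene blue [254.6, 299.8] 334 [0.7657 0.1242 0.042 ]
scene blue [231.6, 295.4] 29 [0.7812 0.0737 0.042 ]
top red [273.3, 214.0] 85 [ 0.4377 -0.0275  0.1   ]
top red [160.6, 284.8] 105 [0.2518 0.2899 0.1   ]
top orange [336.8, 159.0] 153 ((0.6208289265632629, -0.23778179287910461), (0.08663299679756165, 0.08643409609794617), 75.49103546142578)
top blue [371.5, 69.7] 808 [ 0.8999 -0.3607  0.042 ]
top blue [230.2, 129.5] 91 [0.7152 0.0922 0.042 ]
top blue [10.8, 150.0] 180 [0.6722 0.7631 0.042 ]
top blue [123.6, 173.7] 82 [0.5856 0.4169 0.042 ]
```

View pics/crop.png

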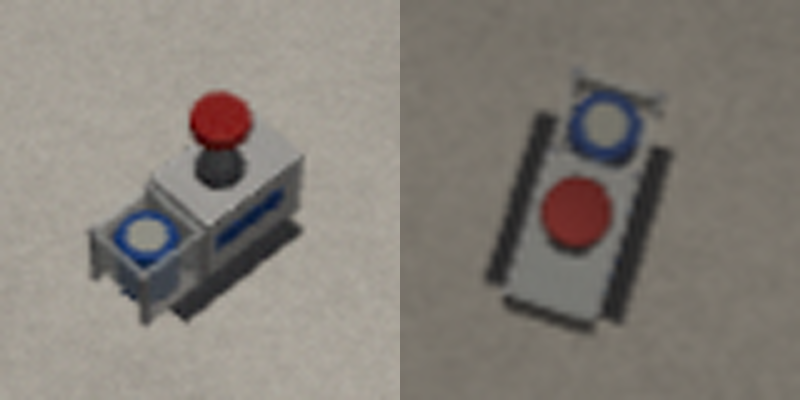

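White dispenser confirmed: clear magazine with blue caps, red knob. The square further left is green.

```bash
cat >> h.py <<'E'
from scipy.spatial.transform import Rotation as Ro
def rot(s): return Ro.from_euler('xyz',s['tcp_rot'],degrees=True)
def go(*targets):
    s=get_state(); R=rot(s).as_matrix(); print('pos',s['position'].round(4),'rot',s['tcp_rot'].round(2),'F',s['contact_force'].round(2),'w',round(s['gripper_width'],4),'t',s['clock'])
    for x,y,z,yaw in targets:
        d=R.T@(np.array([x,y,z])-s['position'])/.025
        dy=(yaw-s['tcp_rot'][2]+180)%360-180
        print((x,y,z,yaw),'-> x %.2f y %.2f z %.2f spin %.2f'%(*d,-dy/6))
E
python3 - <<'E'
from h import *
F={n:grab(n) for n in('scene','top')}
m1=onplane(F['scene'],(249.2,182.3),.046);m2=onplane(F['top'],(278.3,200.4),.046);print(m1,m2)
go((.40,-.40,.25,50),(.4385,-.0265,.20,80))
E
```

```text
[ 0.49252371 -0.03970573  0.046     ] [ 0.48685723 -0.04609815  0.046     ]
pos [ 0.178  -0.5466  0.248 ] rot [-179.96   -0.     18.04] F [-0.12 -0.03 -0.09] w 0.0854 t 0.3
(0.4, -0.4, 0.25, 50) -> x 10.26 y -2.82 z -0.08 spin -5.33
(0.4385, -0.0265, 0.2, 80) -> x 16.35 y -16.55 z 1.93 spin -10.33
```

Emit:
{"name": "arm_command", "arguments": {"steps": [{"x":1.7,"y":-0.5,"spin":-0.9,"hand":1},{"x":3.4,"y":-1,"spin":-1.8,"hand":1},{"x":5.1,"y":-1.5,"spin":-2.7,"hand":1},{"x":6.8,"y":-2,"spin":-3.6,"hand":1},{"x":8.5,"y":-2.5,"spin":-4.5,"hand":1},{"x":10,"y":-3,"spin":-5.3,"hand":1},{"x":10.5,"y":-4.3,"spin":-6,"hand":1},{"x":11,"y":-5.6,"spin":-6.7,"hand":1},{"x":11.5,"y":-6.9,"spin":-7.4,"hand":1},{"x":12,"y":-8.2,"spin":-8.1,"hand":1},{"x":12.5,"y":-9.5,"spin":-8.8,"hand":1},{"x":13,"y":-10.8,"spin":-9.5,"hand":1}], "force": 20}}

```text
$.steps[0]: bad value
```

Run:
```python
from h import *
go((.4385,-.0265,.20,80),(.4385,-.1465,.25,80))
```

```text
pos [ 0.178  -0.5466  0.248 ] rot [-179.96   -0.     18.04] F [-0.12 -0.03 -0.09] w 0.0854 t 0.3
(0.4385, -0.0265, 0.2, 80) -> x 16.35 y -16.55 z 1.93 spin -10.33
(0.4385, -0.1465, 0.25, 80) -> x 14.86 y -11.99 z -0.07 spin -10.33
```

Emit:
{"name": "arm_command", "arguments": {"steps": [{"x":1.6,"y":-0.5,"z":0,"spin":-0.9,"hand":1},{"x":3.2,"y":-1,"z":0,"spin":-1.8,"hand":1},{"x":4.8,"y":-1.5,"z":0,"spin":-2.7,"hand":1},{"x":6.4,"y":-2,"z":0,"spin":-3.6,"hand":1},{"x":8,"y":-2.5,"z":0,"spin":-4.5,"hand":1},{"x":9.6,"y":-3,"z":0,"spin":-5.3,"hand":1},{"x":10.5,"y":-4.3,"z":0,"spin":-6,"hand":1},{"x":11,"y":-5.6,"z":0,"spin":-6.7,"hand":1},{"x":11.5,"y":-6.9,"z":0,"spin":-7.4,"hand":1},{"x":12,"y":-8.2,"z":0,"spin":-8.1,"hand":1},{"x":12.5,"y":-9.5,"z":0,"spin":-8.8,"hand":1},{"x":13,"y":-10.8,"z":0,"spin":-9.5,"hand":1}], "force": 20}}

```text
clock: 1.3
position: [0.4032, -0.1877, 0.2483]
tcp_rot: [180.0, -0.0, 75.2]
contact_force: [-0.1, 0.3, -0.1]
gripper_width: 0.0004
```

Run:
```python
from h import *
go((.4385,-.0265,.20,80),(.4385,-.1465,.25,80))
```

```text
pos [ 0.4032 -0.1877  0.2483] rot [ 1.7999e+02 -1.0000e-02  7.5230e+01] F [-0.06  0.35 -0.12] w 0.0004 t 1.3
(0.4385, -0.0265, 0.2, 80) -> x 6.59 y -0.28 z 1.93 spin -0.79
(0.4385, -0.1465, 0.25, 80) -> x 1.95 y 0.94 z -0.07 spin -0.79
```

Emit:
{"name": "arm_command", "arguments": {"steps": [{"x":1.2,"y":0.2,"z":0,"spin":-0.4,"hand":1},{"x":2.4,"y":0.4,"z":0,"spin":-0.8,"hand":1},{"x":3.4,"y":0.4,"z":0,"spin":-0.8,"hand":1},{"x":3.4,"y":0.4,"z":0,"spin":-0.8,"hand":1},{"x":3.4,"y":0.4,"z":0,"spin":-0.8,"hand":1}]}}

```text
clock: 1.72
position: [0.4352, -0.1088, 0.2484]
tcp_rot: [180.0, 0.0, 80.0]
contact_force: [-0.4, -0.3, -0.8]
gripper_width: 0.0001
```

Run:
```python
from h import *
s=get_state(); f=grab('wrist','w1.png')
T=np.eye(4);T[:3,:3]=rot(s).as_matrix();T[:3,3]=s['position'];T=T@np.array(f['hand_eye'])
print(T.round(3).tolist()); np.save('T.npy',T)
print('knob px',proj(f,[.4385,-.0265,.1],T),'mag',proj(f,[.4895,-.043,.042],T))
```

```text
[[0.985, 0.167, 0.048, 0.448], [-0.174, 0.945, 0.277, -0.039], [0.001, -0.281, 0.96, 0.375], [0.0, 0.0, 0.0, 1.0]]
knob px [240.0074579   93.93329756] mag [289.95672062 103.12660931]
```

View pics/w1.png

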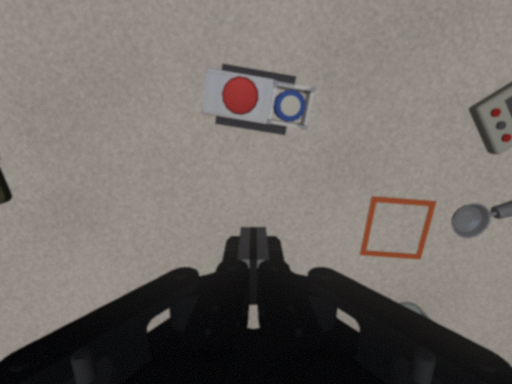

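Wrist view: red knob at (240,95), magazine cap ring at (290,105). Both match my estimates within 2 px. Next I hover above the knob.

Run:
```python
from h import *
go((.4385,-.0268,.13,80))
```

```text
pos [ 0.435  -0.1097  0.2483] rot [-1.800e+02  4.000e-02  7.993e+01] F [-0.45  0.19  0.08] w 0.0001 t 1.7667
(0.4385, -0.0268, 0.13, 80) -> x 3.29 y -0.44 z 4.73 spin -0.01
```

Emit:
{"name": "arm_command", "arguments": {"steps": [{"x":1.2,"y":-0.2,"z":0.5,"spin":0,"hand":1},{"x":2.4,"y":-0.3,"z":1.2,"spin":0,"hand":1},{"x":3.3,"y":-0.45,"z":2.4,"spin":0,"hand":1},{"x":3.3,"y":-0.45,"z":3.6,"spin":0,"hand":1},{"x":3.3,"y":-0.45,"z":4.7,"spin":0,"hand":1},{"x":3.3,"y":-0.45,"z":4.7,"spin":0,"hand":1},{"x":3.3,"y":-0.45,"z":4.7,"spin":0,"hand":1}]}}

```text
clock: 2.35
position: [0.4374, -0.0275, 0.13]
tcp_rot: [-179.8, 0.0, 79.8]
contact_force: [-0.2, -0.3, 0.3]
gripper_width: 0.0001
```

Run:
```python
from h import *
go((.4385,-.0268,.117,80),(.4385,-.0268,.088,80))
f=grab('scene');g=grab('wrist')
cv2.imwrite('pics/c2.png',np.hstack([cv2.resize(f['frame'][115:215,200:300],(400,400)),cv2.resize(g['frame'][150:,140:374],(400,400))])[:,:,::-1])
```

```text
pos [ 0.4374 -0.0275  0.13  ] rot [-1.7978e+02  2.0000e-02  7.9760e+01] F [-0.22 -0.28  0.29] w 0.0001 t 2.35
(0.4385, -0.0268, 0.117, 80) -> x 0.04 y 0.04 z 0.52 spin -0.04
(0.4385, -0.0268, 0.088, 80) -> x 0.04 y 0.05 z 1.68 spin -0.04
```

View pics/c2.png

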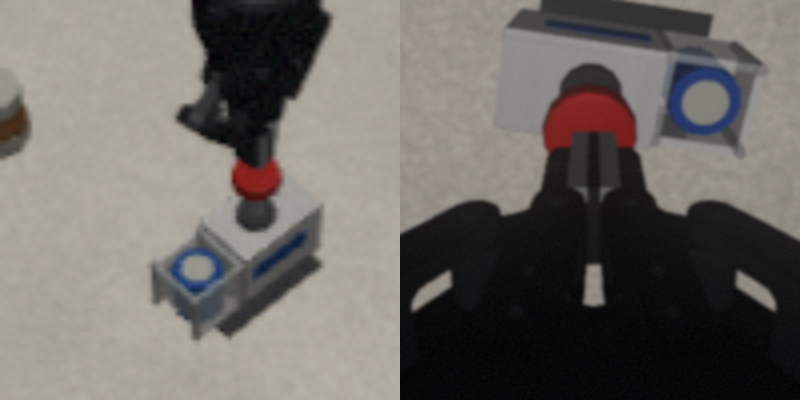

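The tip is over the knob centre, so I press in steps.

Emit:
{"name": "arm_command", "arguments": {"steps": [{"x":0,"y":0,"z":0.3,"spin":0,"hand":1},{"x":0,"y":0,"z":0.5,"spin":0,"hand":1},{"x":0,"y":0,"z":0.65,"spin":0,"hand":1},{"x":0,"y":0,"z":0.8,"spin":0,"hand":1},{"x":0,"y":0,"z":0.95,"spin":0,"hand":1},{"x":0,"y":0,"z":1.1,"spin":0,"hand":1},{"x":0,"y":0,"z":1.2,"spin":0,"hand":1},{"x":0,"y":0,"z":1.3,"spin":0,"hand":1},{"x":0,"y":0,"z":1.4,"spin":0,"hand":1},{"x":0,"y":0,"z":1.5,"spin":0,"hand":1},{"x":0,"y":0,"z":1.58,"spin":0,"hand":1},{"x":0,"y":0,"z":1.58,"spin":0,"hand":1}]}}

```text
clock: 3.45
position: [0.4394, -0.0271, 0.0916]
tcp_rot: [179.9, 0.0, 79.9]
contact_force: [-0.1, -1.6, 6.5]
gripper_width: -0.0003
```

Emit:
{"name": "arm_command", "arguments": {"steps": [{"x":0,"y":0,"z":0.06,"spin":0,"hand":1},{"x":0,"y":0,"z":0.1,"spin":0,"hand":1},{"x":0,"y":0,"z":0.12,"spin":0,"hand":1},{"x":0,"y":0,"z":0.12,"spin":0,"hand":1}]}}

```text
clock: 3.78
position: [0.4394, -0.0271, 0.089]
tcp_rot: [179.9, 0.0, 79.9]
contact_force: [-0.7, -1.7, 6.7]
gripper_width: -0.0002
```

Emit:
{"name": "arm_command", "arguments": {"steps": [{"x":0,"y":0,"z":0.04,"spin":0,"hand":1},{"x":0,"y":0,"z":0.08,"spin":0,"hand":1},{"x":0,"y":0,"z":0.08,"spin":0,"hand":1}]}}

```text
clock: 4.03
position: [0.4396, -0.0271, 0.0887]
tcp_rot: [179.8, 0.0, 79.9]
contact_force: [-5.2, -1.1, 27.1]
gripper_width: 0.0001
```

Run:
```python
from h import *
f=grab('scene');g=grab('wrist')
cv2.imwrite('pics/c3.png',np.hstack([cv2.resize(f['frame'][115:215,200:300],(400,400)),cv2.resize(g['frame'][150:,140:374],(400,400))])[:,:,::-1])
```

```text
(no output)
```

View pics/c3.png

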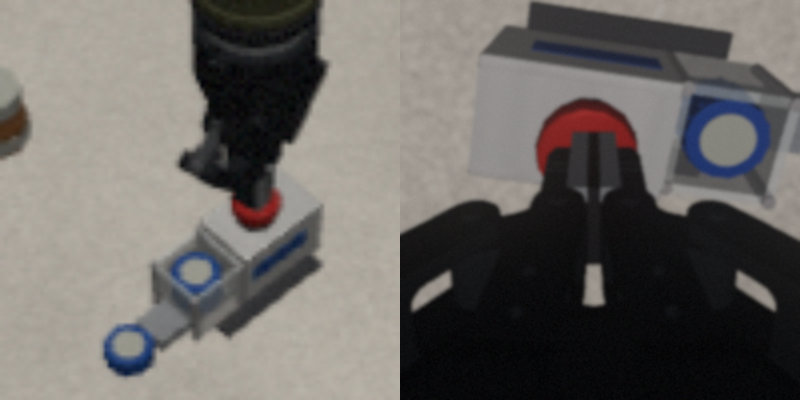

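The plunger is on its stop: force jumped to 27 N and the cap is out at the end of the blade. I release straight up.

Emit:
{"name": "arm_command", "arguments": {"steps": [{"x":0,"y":0,"z":-0.3,"spin":0,"hand":1},{"x":0,"y":0,"z":-0.6,"spin":0,"hand":1},{"x":0,"y":0,"z":-0.9,"spin":0,"hand":1},{"x":0,"y":0,"z":-1.2,"spin":0,"hand":1},{"x":0,"y":0,"z":-1.6,"spin":0,"hand":1},{"x":0,"y":0,"z":-2.2,"spin":0,"hand":1},{"x":0,"y":0,"z":-3.2,"spin":0,"hand":1},{"x":-1.0,"y":0,"z":-4,"spin":0,"hand":0.7},{"x":-2.5,"y":0,"z":-4,"spin":0,"hand":0.7},{"x":-4,"y":0,"z":-4,"spin":0,"hand":0.7},{"x":-4,"y":0,"z":-4,"spin":0,"hand":0.7},{"x":-4,"y":0,"z":-4,"spin":0,"hand":0.7}]}}

```text
clock: 5.13
position: [0.4201, -0.1263, 0.1862]
tcp_rot: [-179.9, -0.0, 79.6]
contact_force: [0.9, 0.1, 0.4]
gripper_width: 0.0256
```

Run:
```python
from h import *
s=get_state();print(s['position'],s['gripper_width'])
w=grab('wrist','w4.png')
T=np.eye(4);T[:3,:3]=rot(s).as_matrix();T[:3,3]=s['position'];T=T@np.array(w['hand_eye'])
f=grab('scene');g=grab('top')
cv2.imwrite('pics/c4.png',np.hstack([cv2.resize(f['frame'][115:215,200:300],(400,400)),cv2.resize(g['frame'][150:250,160:310],(400,400)[::1])])[:,:,::-1])
for n,F_,TT in(('scene',f,None),('top',g,None),('wrist',w,T)):
    h=cv2.cvtColor(F_['frame'],cv2.COLOR_RGB2HSV); m=cv2.inRange(h,(100,110,40),(125,255,255))
    m=cv2.morphologyEx(m,cv2.MORPH_CLOSE,np.ones((3,3)))
    cs,_=cv2.findContours(m,cv2.RETR_EXTERNAL,cv2.CHAIN_APPROX_NONE)
    for c in cs:
        if len(c)<12: continue
        x,y,ww,hh=cv2.boundingRect(c); p=(x+ww/2-.5,y+hh/2-.5); print(n,p,ww,hh,onplane(F_,p,.01,TT).round(4))
```

```text
[ 0.42014947 -0.12634802  0.18623284] 0.025635174458685236
scene (252.0, 298.5) 61 44 [0.7565 0.1119 0.01  ]
scene (260.5, 271.0) 8 7 [0.6875 0.0977 0.01  ]
scene (232.5, 269.5) 8 8 [0.7159 0.036  0.01  ]
scene (244.5, 261.0) 14 7 [0.6829 0.0509 0.01  ]
scene (410.5, 263.5) 16 16 [0.4988 0.411  0.01  ]
scene (53.5, 258.5) 90 60 [ 0.8991 -0.3696  0.01  ]
scene (231.5, 202.0) 12 13 [ 0.55   -0.0635  0.01  ]
scene (248.5, 181.5) 12 6 [ 0.4692 -0.0557  0.01  ]
scene (269.5, 178.0) 12 11 [ 0.4311 -0.0094  0.01  ]
scene (401.5, 174.5) 12 8 [0.2467 0.3133 0.01  ]
scene (260.0, 6.0) 15 13 [-0.3071 -0.4309  0.01  ]
scene (148.0, 4.0) 9 9 [-0.111 -0.84   0.01 ]
top (277.5, 200.0) 10 11 [ 0.4951 -0.0455  0.01  ]
top (283.5, 184.0) 10 7 [ 0.5445 -0.0662  0.01  ]
top (283.5, 179.0) 8 3 [ 0.5603 -0.0669  0.01  ]
top (124.0, 173.5) 11 10 [0.5947 0.4249 0.01  ]
top (10.5, 150.0) 16 15 [0.6827 0.7814 0.01  ]
top (227.0, 123.5) 41 24 [0.747  0.1035 0.01  ]
top (372.0, 69.0) 65 27 [ 0.9181 -0.3715  0.01  ]
top (458.0, 35.0) 9 7 [ 1.0302 -0.6665  0.01  ]
wrist (368.0, 93.5) 35 34 [ 0.5495 -0.0654  0.01  ]
wrist (311.5, 81.0) 36 39 [ 0.4952 -0.0434  0.01  ]
```

View pics/c4.png

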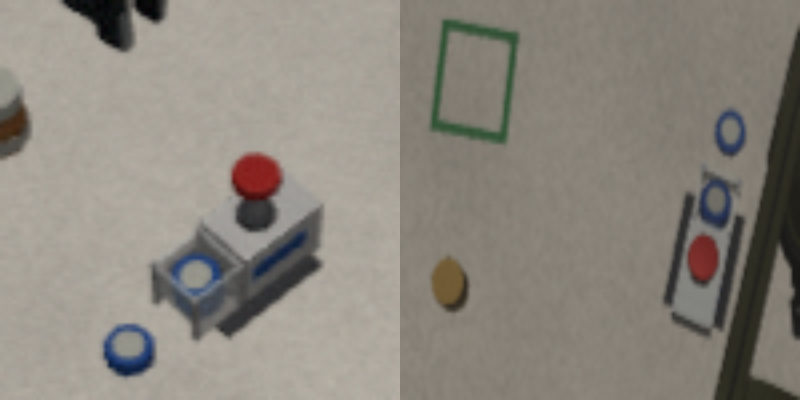

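View pics/w4.png

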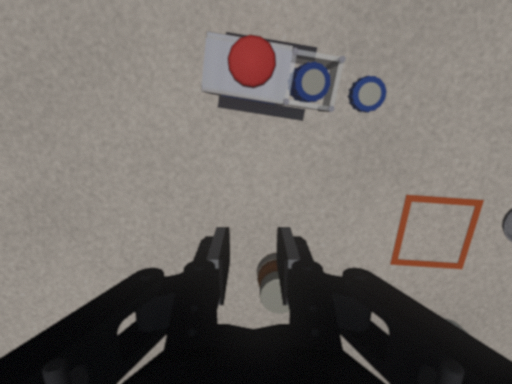

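One cap lies flat at about (0.550,-0.065) and the plunger is back up. The next cap is still in the magazine. Now I get the green square from the top view and plan the push.

Run:
```python
from h import *
g=grab('top');f=grab('scene')
for n,F_ in(('top',g),('scene',f)):
    h=cv2.cvtColor(F_['frame'],cv2.COLOR_RGB2HSV); m=cv2.inRange(h,(55,60,30),(90,255,255))
    cs,_=cv2.findContours(m,cv2.RETR_EXTERNAL,cv2.CHAIN_APPROX_NONE)
    c=max(cs,key=cv2.contourArea); P=np.array([onplane(F_,p[0],0)[:2] for p in c]).astype('float32'); print(n,cv2.minAreaRect(P),c.reshape(-1,2).mean(0))
print('jar',onplane(g,(347,219),.05),'tipbox near',onplane(g,(228,140),.0))
go((.5405,-.1190,.186,80),(.5405,-.1190,.032,80))
```

```text
top ((0.6024542450904846, 0.23062294721603394), (0.08747867494821548, 0.089431993663311), 80.3351821899414) [187.48113208 169.66037736]
scene ((0.6016049981117249, 0.23235301673412323), (0.08873560279607773, 0.0891357883810997), 80.45677185058594) [325.62831858 268.30088496]
jar [ 0.42356551 -0.24520737  0.05      ] tipbox near [0.69550911 0.10205697 0.        ]
pos [ 0.4207 -0.1238  0.186 ] rot [-1.7994e+02 -4.0000e-02  7.9930e+01] F [0.08 0.66 0.28] w 0.0255 t 5.3833
(0.5405, -0.119, 0.186, 80) -> x 1.03 y 4.69 z -0.01 spin -0.01
(0.5405, -0.119, 0.032, 80) -> x 1.02 y 4.69 z 6.15 spin -0.01
```

Emit:
{"name": "arm_command", "arguments": {"steps": [{"x":0.3,"y":1.4,"z":0,"spin":0,"hand":0.7},{"x":0.6,"y":2.8,"z":0,"spin":0,"hand":0.7},{"x":1,"y":4.2,"z":0.5,"spin":0,"hand":0.7},{"x":1,"y":4.7,"z":2,"spin":0,"hand":0.7},{"x":1,"y":4.7,"z":3.5,"spin":0,"hand":0.7},{"x":1,"y":4.7,"z":5,"spin":0,"hand":0.7},{"x":1,"y":4.7,"z":6,"spin":0,"hand":0.7},{"x":1,"y":4.7,"z":6,"spin":0,"hand":0.7},{"x":1,"y":4.7,"z":6,"spin":0,"hand":0.7}]}}

```text
clock: 6.13
position: [0.5398, -0.1197, 0.0349]
tcp_rot: [-179.7, -0.0, 79.9]
contact_force: [0.8, 0.0, 0.9]
gripper_width: 0.0257
```

Run:
```python
from h import *
go((.5405,-.1190,.020,80))
w=grab('wrist','w5.png');f=grab('scene')
cv2.imwrite('pics/c5.png',cv2.resize(f['frame'][130:250,170:290],(600,600))[:,:,::-1])
```

```text
pos [ 0.5398 -0.1197  0.0349] rot [-1.7974e+02 -4.0000e-02  7.9940e+01] F [0.79 0.01 0.95] w 0.0257 t 6.1333
(0.5405, -0.119, 0.02, 80) -> x 0.03 y 0.02 z 0.60 spin -0.01
```

View pics/c5.png

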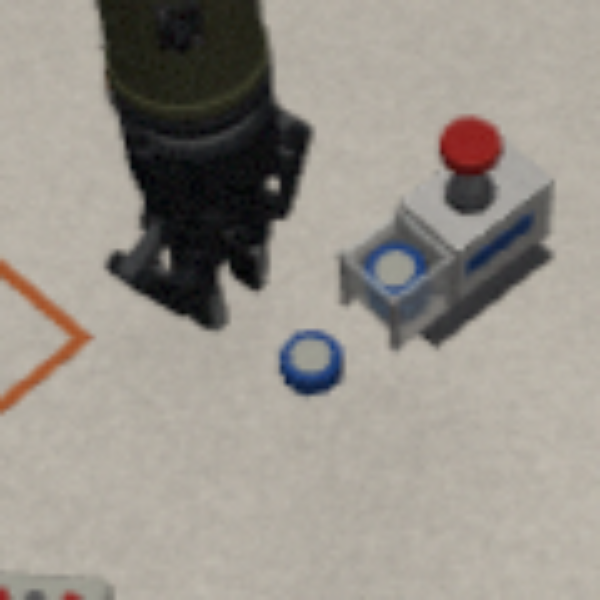

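View pics/w5.png

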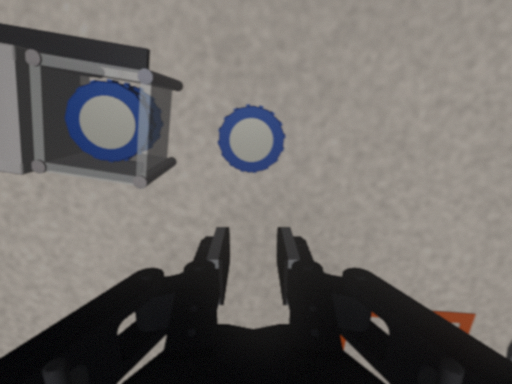

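The cap at (252,138) sits centred between the fingers. I lower the tips to just above the bench.

Emit:
{"name": "arm_command", "arguments": {"steps": [{"x":0,"y":0,"z":0.2,"spin":0,"hand":0.7},{"x":0,"y":0,"z":0.4,"spin":0,"hand":0.7},{"x":0,"y":0,"z":0.58,"spin":0,"hand":0.7},{"x":0,"y":0,"z":0.58,"spin":0,"hand":0.7},{"x":0,"y":0,"z":0.58,"spin":0,"hand":0.7}]}}

```text
clock: 6.65
position: [0.5408, -0.1213, 0.0219]
tcp_rot: [-180.0, -0.0, 79.8]
contact_force: [-0.1, 0.5, 0.4]
gripper_width: 0.0257
```

Run:
```python
from h import *
d=np.array([.052,.296])/np.hypot(.052,.296)
e=np.array([.602,.2315])
go(*[(*(e-d*k),.02,80) for k in (.25,.022)])
f=grab('scene')
cv2.imwrite('pics/c6.png',cv2.resize(f['frame'][150:230,190:270],(600,600))[:,:,::-1])
```

```text
pos [ 0.5408 -0.1213  0.0219] rot [-180.     -0.     79.82] F [-0.12  0.48  0.4 ] w 0.0257 t 6.65
(np.float64(0.558743498878405), np.float64(-0.01472931407677161), 0.02, 80) -> x 4.32 y -0.05 z 0.08 spin -0.03
(np.float64(0.5981934279012996), np.float64(0.20983182036124412), 0.02, 80) -> x 13.44 y -0.08 z 0.08 spin -0.03
```

View pics/c6.png

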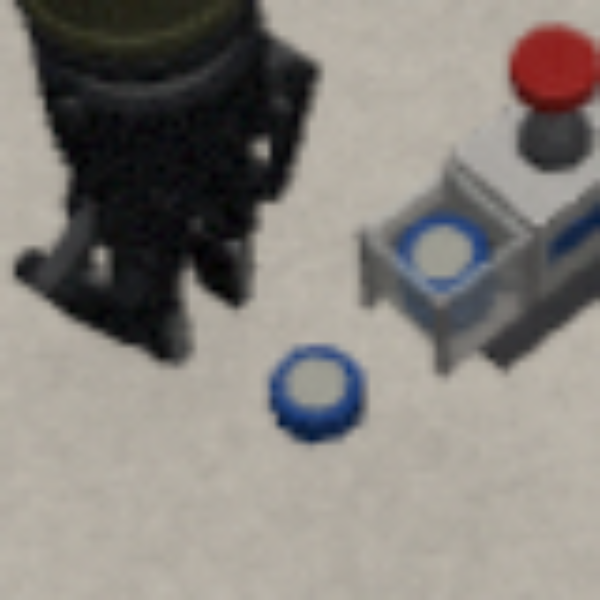

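Emit:
{"name": "arm_command", "arguments": {"steps": [{"x":0.3,"y":0,"z":0.06,"spin":0,"hand":0.7},{"x":0.7,"y":0,"z":0.08,"spin":0,"hand":0.7},{"x":0.95,"y":0,"z":0.08,"spin":0,"hand":0.7},{"x":1.1,"y":0,"z":0.08,"spin":0,"hand":0.7},{"x":1.25,"y":0,"z":0.08,"spin":0,"hand":0.7},{"x":1.4,"y":0,"z":0.08,"spin":0,"hand":0.7},{"x":1.55,"y":0,"z":0.08,"spin":0,"hand":0.7},{"x":1.7,"y":0,"z":0.08,"spin":0,"hand":0.7},{"x":1.9,"y":0,"z":0.08,"spin":0,"hand":0.7},{"x":2.1,"y":0,"z":0.08,"spin":0,"hand":0.7},{"x":2.1,"y":0,"z":0.08,"spin":0,"hand":0.7}]}}

```text
clock: 7.62
position: [0.5504, -0.0687, 0.0198]
tcp_rot: [180.0, -0.0, 79.9]
contact_force: [-0.8, 0.3, -0.5]
gripper_width: 0.0257
```

Run:
```python
from h import *
go((.5982,.2098,.02,80))
w=grab('wrist','w7.png')
```

```text
pos [ 0.5504 -0.0687  0.0198] rot [ 1.800e+02 -2.000e-02  7.986e+01] F [-0.77  0.31 -0.51] w 0.0257 t 7.6167
(0.5982, 0.2098, 0.02, 80) -> x 11.30 y -0.08 z -0.00 spin -0.02
```

View pics/w7.png

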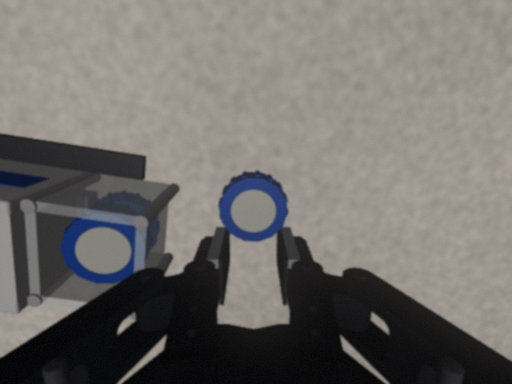

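The cap is cradled flat against both tips, centred at (253,207). I keep pushing.

Emit:
{"name": "arm_command", "arguments": {"steps": [{"x":0.15,"y":0,"z":0,"spin":0,"hand":0.7},{"x":0.4,"y":0,"z":0,"spin":0,"hand":0.7},{"x":0.7,"y":0,"z":0,"spin":0,"hand":0.7},{"x":1.0,"y":0,"z":0,"spin":0,"hand":0.7},{"x":1.3,"y":0,"z":0,"spin":0,"hand":0.7},{"x":1.6,"y":0,"z":0,"spin":0,"hand":0.7},{"x":1.9,"y":0,"z":0,"spin":0,"hand":0.7},{"x":2.2,"y":0,"z":0,"spin":0,"hand":0.7},{"x":2.5,"y":0,"z":0,"spin":0,"hand":0.7},{"x":2.8,"y":0,"z":0,"spin":0,"hand":0.7},{"x":3.1,"y":0,"z":0,"spin":0,"hand":0.7},{"x":3.4,"y":0,"z":0,"spin":0,"hand":0.7}]}}

```text
clock: 8.67
position: [0.5653, 0.0149, 0.0198]
tcp_rot: [-180.0, -0.0, 79.8]
contact_force: [0.3, 0.7, 0.2]
gripper_width: 0.0253
```

Emit:
{"name": "arm_command", "arguments": {"steps": [{"x":0.3,"y":0,"z":0,"spin":0,"hand":0.7},{"x":0.6,"y":0,"z":0,"spin":0,"hand":0.7},{"x":0.9,"y":0,"z":0,"spin":0,"hand":0.7},{"x":1.2,"y":0,"z":0,"spin":0,"hand":0.7},{"x":1.5,"y":0,"z":0,"spin":0,"hand":0.7},{"x":1.8,"y":0,"z":0,"spin":0,"hand":0.7},{"x":2.1,"y":0,"z":0,"spin":0,"hand":0.7},{"x":2.4,"y":0,"z":0,"spin":0,"hand":0.7},{"x":2.7,"y":0,"z":0,"spin":0,"hand":0.7},{"x":2.9,"y":0,"z":0,"spin":0,"hand":0.7},{"x":3.0,"y":0,"z":0,"spin":0,"hand":0.7},{"x":3.0,"y":0,"z":0,"spin":0,"hand":0.7}]}}

```text
clock: 9.67
position: [0.5786, 0.0886, 0.0198]
tcp_rot: [180.0, -0.0, 79.9]
contact_force: [-0.2, -0.6, -0.6]
gripper_width: 0.026
```

Run:
```python
from h import *
go((.5982,.2098,.02,80))
w=grab('wrist','w8.png')
```

```text
pos [0.5786 0.0886 0.0198] rot [ 1.7999e+02 -1.0000e-02  7.9880e+01] F [-0.21 -0.55 -0.65] w 0.026 t 9.6667
(0.5982, 0.2098, 0.02, 80) -> x 4.91 y -0.08 z -0.01 spin -0.02
```

View pics/w8.png

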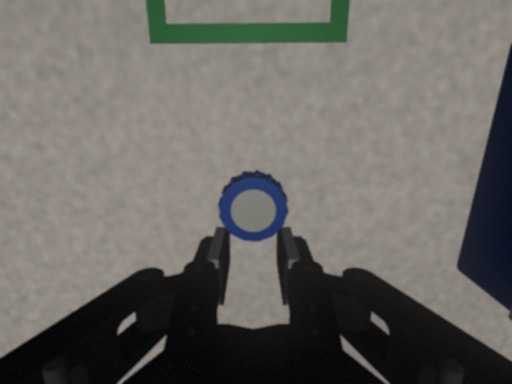

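Run:
```python
from h import *
s=get_state();w=grab('wrist')
T=np.eye(4);T[:3,:3]=rot(s).as_matrix();T[:3,3]=s['position'];T=T@np.array(w['hand_eye'])
c=onplane(w,(253.5,209.5),.014,T);R=rot(s).as_matrix();print('cap',c,'left in tool units',R.T@(np.array([.602,.2315,.014])-c)/.025)
for p in((151,43),(347,41)):print('green near corner',onplane(w,p,0,T))
```

```text
cap [0.58320091 0.10968739 0.014     ] left in tool units [ 4.92879726e+00 -1.17077195e-01 -3.09548748e-04]
green near corner [0.54996462 0.19378592 0.        ]
green near corner [0.63952198 0.17862562 0.        ]
```

Emit:
{"name": "arm_command", "arguments": {"steps": [{"x":0.15,"y":0,"z":0,"spin":0,"hand":0.7},{"x":0.4,"y":0,"z":0,"spin":0,"hand":0.7},{"x":0.7,"y":-0.02,"z":0,"spin":0,"hand":0.7},{"x":1.0,"y":-0.03,"z":0,"spin":0,"hand":0.7},{"x":1.3,"y":-0.04,"z":0,"spin":0,"hand":0.7},{"x":1.6,"y":-0.05,"z":0,"spin":0,"hand":0.7},{"x":1.9,"y":-0.06,"z":0,"spin":0,"hand":0.7},{"x":2.2,"y":-0.07,"z":0,"spin":0,"hand":0.7},{"x":2.5,"y":-0.08,"z":0,"spin":0,"hand":0.7},{"x":2.8,"y":-0.09,"z":0,"spin":0,"hand":0.7},{"x":3.0,"y":-0.1,"z":0,"spin":0,"hand":0.7},{"x":3.2,"y":-0.1,"z":0,"spin":0,"hand":0.7}]}}

```text
clock: 10.77
position: [0.5901, 0.1678, 0.0198]
tcp_rot: [-180.0, 0.0, 79.9]
contact_force: [-0.2, -0.5, 0.2]
gripper_width: 0.0256
```

Emit:
{"name": "arm_command", "arguments": {"steps": [{"x":0.2,"y":0,"z":0,"spin":0,"hand":0.7},{"x":0.4,"y":0,"z":0,"spin":0,"hand":0.7},{"x":0.6,"y":0,"z":0,"spin":0,"hand":0.7},{"x":0.8,"y":0,"z":0,"spin":0,"hand":0.7},{"x":1.0,"y":0,"z":0,"spin":0,"hand":0.7},{"x":1.2,"y":0,"z":0,"spin":0,"hand":0.7},{"x":1.35,"y":0,"z":0,"spin":0,"hand":0.7},{"x":1.5,"y":0,"z":0,"spin":0,"hand":0.7},{"x":1.6,"y":0,"z":0,"spin":0,"hand":0.7},{"x":1.68,"y":0,"z":0,"spin":0,"hand":0.7},{"x":1.7,"y":0,"z":0,"spin":0,"hand":0.7},{"x":1.7,"y":0,"z":0,"spin":0,"hand":0.7}]}}

```text
clock: 11.77
position: [0.5976, 0.2091, 0.0198]
tcp_rot: [180.0, 0.0, 79.8]
contact_force: [0.1, 0.2, -0.8]
gripper_width: 0.0253
```

Run:
```python
from h import *
go((.5982,.2098,.02,80))
w=grab('wrist','w9.png')
```

```text
pos [0.5976 0.2091 0.0198] rot [180.     0.    79.85] F [ 0.06  0.24 -0.81] w 0.0253 t 11.7667
(0.5982, 0.2098, 0.02, 80) -> x 0.03 y 0.02 z -0.01 spin -0.03
```

View pics/w9.png

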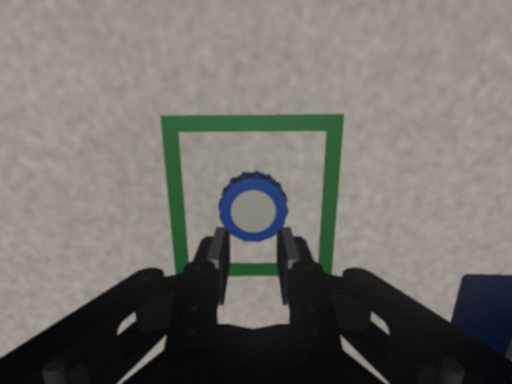

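The cap is centred in the green square. I back away straight along -x, then lift.

Emit:
{"name": "arm_command", "arguments": {"steps": [{"x":-0.2,"y":0,"z":0,"spin":0,"hand":0.7},{"x":-0.5,"y":0,"z":0,"spin":0,"hand":0.7},{"x":-1,"y":0,"z":0,"spin":0,"hand":0.7},{"x":-1.6,"y":0,"z":-0.5,"spin":0,"hand":0.7},{"x":-2.2,"y":0,"z":-1.5,"spin":0,"hand":0.7},{"x":-2.8,"y":0,"z":-2.8,"spin":0,"hand":0.7},{"x":-3.2,"y":0,"z":-4,"spin":0,"hand":0.7},{"x":-3.6,"y":0,"z":-5.2,"spin":0,"hand":0.7},{"x":-4,"y":0,"z":-6.4,"spin":0,"hand":0.7},{"x":-4,"y":0,"z":-7,"spin":0,"hand":0.7},{"x":-4,"y":0,"z":-7,"spin":0,"hand":0.7},{"x":-4,"y":0,"z":-7,"spin":0,"hand":0.7}]}}

```text
clock: 12.82
position: [0.5801, 0.1091, 0.1966]
tcp_rot: [179.8, -0.0, 79.7]
contact_force: [-0.6, -0.3, -0.4]
gripper_width: 0.0258
```

Run:
```python
from h import *
s=get_state();w=grab('wrist');f=grab('scene','s10.png');g=grab('top')
T=np.eye(4);T[:3,:3]=rot(s).as_matrix();T[:3,3]=s['position'];T=T@np.array(w['hand_eye'])
h=cv2.cvtColor(w['frame'],cv2.COLOR_RGB2HSV)
for nm,lo,hi,z in(('green',(55,60,30),(90,255,255),0),('blue',(100,110,40),(125,255,255),.012)):
    cs,_=cv2.findContours(cv2.inRange(h,lo,hi),cv2.RETR_EXTERNAL,cv2.CHAIN_APPROX_NONE)
    for c in cs:
        if len(c)>30: print(nm,cv2.minAreaRect(np.array([onplane(w,p[0],z,T)[:2] for p in c]).astype('float32')))
cv2.imwrite('pics/c10.png',np.hstack([cv2.resize(w['frame'],(533,400)),cv2.resize(g['frame'][100:300,130:263],(266,400))])[:,:,::-1])
```

```text
green ((0.6018301248550415, 0.23095692694187164), (0.08940150588750839, 0.08926016837358475), 80.35513305664062)
blue ((0.7592533230781555, 0.09110335260629654), (0.13346228003501892, 0.09200895577669144), 78.58204650878906)
blue ((0.6015139818191528, 0.23028026521205902), (0.03173399344086647, 0.031814463436603546), 79.78453063964844)
```

View pics/c10.png

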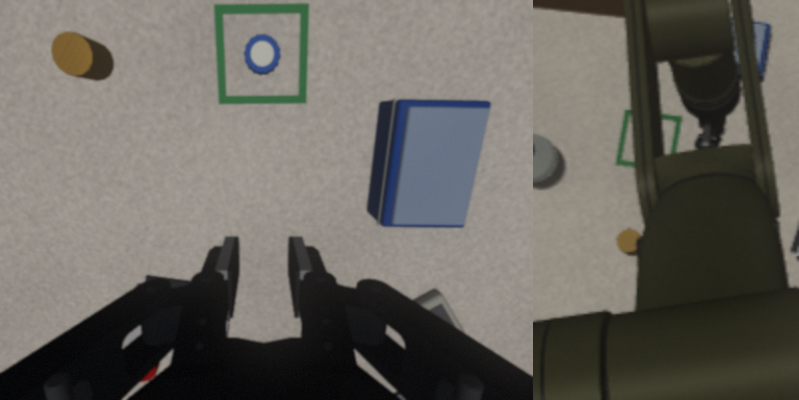

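View pics/s10.png

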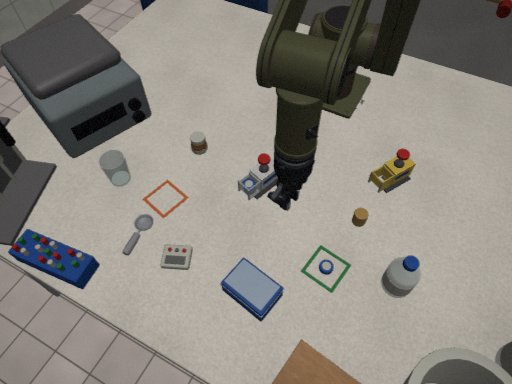

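The cap lies flat, within 1 mm of the square's centre. In the scene view nothing else has moved and the arm touches nothing, so I hand in.

```bash
python3 -c "
from workcell import *
print(job_done())"
```

```text
the job is handed in; nothing more can be done
None
```

The job is done and handed in at about 13 s on the robot's clock.

- **Press:** I pressed the white dispenser's plunger once. The tip went down about 28 mm and the force rose to 27 N at the stop. The plunger came back up, one cap slid out, and the next cap stayed in the magazine.
- **Nudge:** I pushed the cap about 30 cm along the bench with the partly open fingertips, with a gap of about 26 mm, too narrow for the 34 mm cap to be gripped. Then I backed off and lifted clear.
- **Last checks:** The wrist view puts the cap flat at (0.6015, 0.2303), and the green square's centre at (0.6018, 0.2310). That is within 1 mm of centre, leaving about 20 mm inside the tape. In the last scene picture everything else looks where it was and nothing is touching the robot.
- **Disagreements and limits:** The scene and top cameras differed by 2–9 mm on the early position estimates; the wrist camera agreed with the estimate I used. The arm blocked part of the last top view, so that one did not add a check.

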